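# Pull the wide spacer plate out of the fixture

### The job

The aluminium fixture on the lab cart has to be cleared for the next set-up: pull the wide dark steel spacer plate up out of its narrow gap by its exposed top edge and put it into the open parts bin, lowering it in rather than dropping it from above the bin. Leave the narrow strip and the round pin standing in their gaps.

Things in the scene. Friction and masses are not known exactly. Their poses are not given: they have to be found in the camera images.
- plate_center (a point): Centre of the wide dark steel spacer plate to remove: 54 mm wide (its x), 12 mm thick (its y), 80 mm high (z up), 0.3 to 0.5 kg. It stands loose in one of three parallel gaps of an aluminium fixture fixed to the table. Its gap runs along its x: 15 mm wide, 100 mm long, ends open; gap floor 10 mm, block tops 55 mm above the table, so the plate's top 35 mm (up to 90 mm) is exposed.
- strip_center (a point): Centre of the narrow dark steel strip that must stay: 28 mm wide (its x), 12 mm thick (its y), 80 mm high (z up). It stands loose in another gap of the same fixture, its top also 90 mm above the table. The three gaps lie side by side, 65 mm centre to centre across their length; which part stands in which gap varies.
- pin_center (a point): Centre of the round dark steel pin that must stay: 12 mm diameter, 80 mm high (z up), on a hidden foot 34 mm long. It stands loose in the remaining gap of the same fixture, its top also 90 mm above the table.
- bin_in (a point): Centre of the inner floor of the open, empty blue plastic parts bin, fixed to the table in front of the robot: outside 140 mm (its x) by 190 mm (its y) by 45 mm high (z up), walls and floor 4 mm, so the rim is 41 mm above this point.

How it is judged:
On the way:
1. the wide plate is pulled up, clear of the fixture (height (world z) of plate_center above 0.1 m), for 0.1 s.
At the end, for the whole second after the job is handed in: The wide plate lies, leans or stands inside the bin (its centre between the walls and less than 45 mm above the bin's floor), released and at rest; the strip and the pin still stand in their gaps, each within 15 mm of where it was (x of plate_center in the frame of bin_in between -0.066 and 0.066 m and y of plate_center in the frame of bin_in between -0.091 and 0.091 m and z of plate_center in the frame of bin_in below 0.045 m and linear speed of plate below 0.03 m/s and distance of each of strip_center, pin_center from where it was at the start of the episode below 0.015 m); the robot touches nothing.
It fails at once if the wide plate is dropped or thrown: near the bin it moves faster than 1.2 m/s (a free fall of about 70 mm) (horizontal distance between plate_center and bin_in below 0.15 m and height (world z) of plate_center below 0.12 m and linear speed of plate above 1.2 m/s).
It fails at once if the strip or the pin is pulled out or knocked over (its centre moves more than 20 mm) (distance of any of strip_center, pin_center from where it was at the start of the episode above 0.02 m).
It also fails if it takes over 43 s, if anything falls off the work surface, if the arm or the gripper's body presses on something with over 40 N, if the wrist force passes 120 N, or if a joint passes its speed limit or range.

### The arm

A 6-joint arm with a two-finger parallel gripper is mounted at the origin on the work surface. World frame = base frame: x ahead of the robot, y to its left, z up, the work surface at z = 0. Lengths are in m, angles in rad, forces in N, time in s.
With the tool pointing down it reaches from about 0.35 to 0.975 m from the base axis. Payload 4.9 kg.
Tool frame: the origin (TCP) lies midway between the tips of the shut fingers; the grasp point (between the pads) lies 19 mm behind it; z points along the fingers, y is the line along which they close (so a half turn about z gives the same grasp; the last joint's range is limited). The gripper opens to 85 mm and grips with 20 to 120 N. Pads are 22 mm wide; open, the fingers measure 114 mm over their backs; the gripper's body (76 mm by 85 mm) begins 54 mm behind the grasp point. The pads swing forward as they close: fully open they stand 13 mm farther back than shut.
Start: joints at [-1.366, 0.053, 1.613, -0, 1.476, -0.119], TCP at [0.199, -0.593, 0.231] pointing down, gripper open.
Joint ranges: [-3.01, 3.01], [-1.01, 2.22], [0.06, 2.58], [-1.02, 4.17], [0.09, 2.62], [-3.14, 3.14]. Speed limits (rad/s): [2.57, 2.57, 3.14, 3.14, 3.14, 3.14].

### API

Orientations are given as a unit quaternion [w, x, y, z].
In Python, from plant import state, grab_frame, job_done, cut_out, place_of gives the robot as it stands.
- The arm moves only by the tool jog_arm, never from a script. Its argument "motion" is text: rows parted by semicolons, each of 7 numbers parted by spaces: the opening in per cent of the stroke, from 0 (shut) to 100 (fully open), then the shift along the tool's x, y, z as a fraction of full scale, then the turn, a rotation vector about the tool's x, y, z as a fraction of full scale. A call has exactly 5 rows; each row is the pose to reach, as a shift and turn from the pose commanded when the call began, along the tool's axes at that moment; what a row does not reach only later rows make up. Full scale, the value 1, is 50 cm for a shift and 1.5 rad for a turn. A row lasts 1/8 s, in which the tool goes at most 62.5 mm and 10.7 degrees, less where a joint would pass 70% of its speed; a pose out of reach is approached as far as the arm can. A call with a number of a shift or a turn outside -1 to 1 is refused whole. A call with a gripper value outside its range is refused whole. The fingers move at their own pace and stop on an object; the grip force is fixed at half the most. Time passes only in rows, so rows that repeat a pose let the fingers close, or fill a call up. It gives the time, the measured TCP pose, the force, the opening and the grip force at its end, in the units of the state.
- state(): the state, without advancing time (a new reading comes with each control period).
- grab_frame(name): name is "side" or "top"; returns a dict with "color" (420x560x3 uint8, red, green, blue), "range_z" (420x560 float32, m along the optical axis (not along the pixel's ray), 0 where there is no reading), "intrinsics" (3x3 intrinsics, pixels), "k1" (the pictures are not rectified: a ray, as slopes to the right and down, at radius r is drawn at 1 + k1 r^2 times it, then the intrinsics apply), "world_from_camera" (4x4, takes a point from camera to world coordinates). Camera axes: x right, y up, looking along -z (the intrinsics and any distortion apply to the point x, -y, -z); pixel columns grow to the right and rows downward; lengths in m; the calibration is good to about 2 mm. A picture is of the moment at which its call begins.
- job_done(): hands the job in; it is judged then, once.
Trained networks look in the newest picture that a camera, given by its name, has taken for a name from the list of things; names that differ only in an ending like _2 or _b are one class to them, and where a whole thing is asked for, a point or a joint stands for the part that bears it (a point fixed in the world has none). Each returns a list of dicts, best first, with "p" (0 to 1); they miss things now and then, are a little off and sometimes report something else, mostly with a low value. They report only what shows in the picture. A call takes as long as a camera call.
- cut_out(camera, thing): "pixels" (420x560 bool, what is visible of it).
- place_of(camera, thing): "at" ([x, y, z] in m, in world coordinates, good to about 4 mm: a listed point, or the origin of a listed thing).
The state is a dict: "time": time; "joint_pos": joint angles; "joint_vel": joint speeds; "joint_efforts": joint torques, N m; "tool_pos": TCP position; "tool_rot": TCP orientation; "contact_force": force on the tool from outside, world axes, zero at the start; "ft_torque": the same for the moment, N m; "gripper_width": opening from 0.0 (shut) to 1.0 (fully open); "grasp_force": force on a finger pad.
Only numpy, scipy, OpenCV 4.12 (cv2) and the standard library are available. Lean on these libraries where they do the work, as an engineer would, in place of code of your own. Each camera call takes 0.05 s, during which the arm holds its last target. There are 200 camera calls.

## Working session

There is one attempt and no reset: what is moved stays moved. The work goes in short steps, Python scripts to look and compute and a tool call to move; the robot and the scene stay as the last step left them, time stands still between calls to the robot, and variables do not carry over. Pictures are saved under pics/ and viewed, at most 10 in all, crops included, and the job is handed in when it is done.

Besides the shell and the picture viewer there is one more tool, called as name(argument=value, ...) on one line, values as JSON. jog_arm: Moves the arm, as the interface text tells. Shift numbers are shares of 50 cm and turn numbers shares of 1.5 rad, none past 1 either way. Its arguments: {"type":"object","properties":{"motion":{"type":"string"}},"required":["motion"]}

```bash
mkdir -p pics
cat > h.py <<'E'
import numpy as np, cv2
from plant import *
def pts(f):
    K=f["intrinsics"];z=f["range_z"];h,w=z.shape
    v,u=np.mgrid[:h,:w].astype(float)
    n=cv2.undistortPoints(np.stack([u,v],-1).reshape(-1,1,2),K,np.array([f["k1"],0,0,0.])).reshape(h,w,2)
    P=np.stack([n[...,0]*z,-n[...,1]*z,-z,np.ones_like(z)],-1)@f["world_from_camera"].T
    P=P[...,:3].copy(); P[z<=0]=np.nan
    return P
E
python3 - <<'E'
from h import *
s=state();print(s)
im=[]
for c in("top","side"):
    f=grab_frame(c);P=pts(f);np.savez(c+".npz",P=P,c=f["color"]);im.append(f["color"])
    print(c,f["world_from_camera"][:3,3])
    for t in("plate_center","strip_center","pin_center","bin_in"):
        print(t,[(np.round(d["at"],4),round(d["p"],2)) for d in place_of(c,t)[:3]])
        for d in cut_out(c,t)[:2]:
            m=d["pixels"];q=P[m];q=q[~np.isnan(q[:,0])]
            if len(q)==0: continue
            ys,xs=np.where(m)
            print('  mask',round(d["p"],2),m.sum(),xs.min(),xs.max(),ys.min(),ys.max(),np.round(np.percentile(q,[5,50,95],axis=0),3).tolist())
    cv2.imwrite(f"pics/{c}0.png",f["color"][...,::-1])
E
```

```text
{'time': 0.0, 'joint_pos': array([-1.36602539e+00,  5.33708191e-02,  1.61427293e+00,  1.97838902e-05,
        1.47604048e+00, -1.18990597e-01]), 'joint_vel': array([ 0.00186144,  0.00247971,  0.00155079, -0.00022781, -0.00019051,
       -0.00031573]), 'joint_efforts': array([-8.32639271e-04, -3.93689203e+01, -3.70174742e+01, -2.31096192e-04,
        7.30016400e-03, -1.57511363e-05]), 'tool_pos': array([ 0.19871761, -0.59190867,  0.23006697]), 'tool_rot': array([-1.04524723e-03,  9.86925510e-01,  1.61173644e-01, -3.50026890e-05]), 'contact_force': array([-0.89004341, -0.66592324,  0.46290836]), 'ft_torque': array([-0.04391649,  0.03694309, -0.02216315]), 'grasp_force': 0.0, 'gripper_width': 0.9998230897109953}
top [ 0.41421074 -0.00990138  0.89752229]
plate_center [(array([0.531 , 0.0197, 0.0491]), 0.48)]
  mask 0.46 177 260 270 220 247 [[0.506, 0.01, 0.011], [0.528, 0.018, 0.09], [0.554, 0.026, 0.092]]
strip_center [(array([0.5292, 0.0864, 0.0472]), 0.57)]
  mask 0.57 120 231 240 227 243 [[0.515, 0.077, 0.035], [0.527, 0.082, 0.089], [0.541, 0.091, 0.092]]
pin_center [(array([0.5313,
[... 348 characters left out ...]
9, 0.0181, 0.054 ]), 0.82)]
  mask 0.67 648 281 312 211 240 [[0.504, 0.015, 0.053], [0.528, 0.024, 0.075], [0.552, 0.03, 0.089]]
strip_center [(array([0.5311, 0.0842, 0.0497]), 0.66)]
  mask 0.7 405 263 282 239 264 [[0.513, 0.08, 0.05], [0.524, 0.089, 0.074], [0.539, 0.094, 0.089]]
pin_center [(array([0.5346, 0.1546, 0.0502]), 0.74)]
  mask 0.51 142 236 244 268 288 [[0.529, 0.15, 0.051], [0.531, 0.156, 0.075], [0.537, 0.159, 0.089]]
  mask 0.23 4922 357 448 121 204 [[0.416, -0.405, 0.001], [0.486, -0.316, 0.005], [0.551, -0.211, 0.043]]
bin_in [(array([ 0.4837, -0.3126,  0.0059]), 0.68)]
  mask 0.69 4967 357 449 120 204 [[0.416, -0.406, 0.001], [0.485, -0.317, 0.005], [0.551, -0.211, 0.043]]
```

View pics/top0.png

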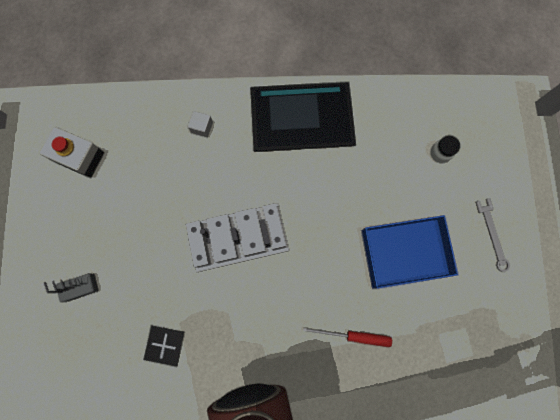

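View pics/side0.png

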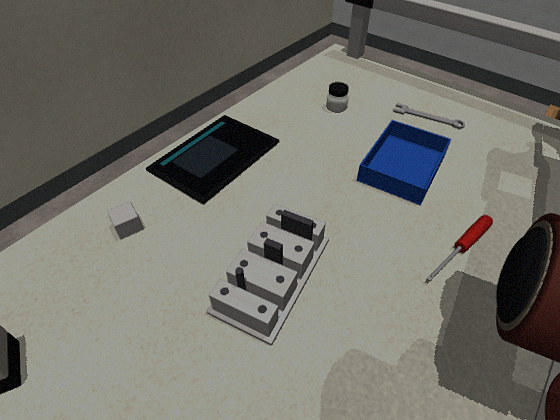

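Both views agree. The plate is in the right-most gap (top px 265,233; side 297,222), the strip is in the middle gap (top 236,235) and the pin is at the left (top 205,236). The bin is at top px 410,251. Fixture and bin are both slightly yawed, so I'll measure the yaw next.

Run:
```python
from h import *
for c in("top","side"):
    P=np.load(c+".npz")["P"].reshape(-1,3);P=P[~np.isnan(P[:,0])]
    near=(abs(P[:,0]-.53)<.1)&(P[:,1]>-.05)&(P[:,1]<.22)
    col=np.load(c+".npz")["c"].reshape(-1,3)
    sel={"blocks":near&(abs(P[:,2]-.055)<.004),"plate":near&(P[:,1]<.05)&(P[:,2]>.083),"strip":near&(abs(P[:,1]-.085)<.02)&(P[:,2]>.083),"pin":near&(P[:,1]>.12)&(P[:,2]>.083),
     "rim":(abs(P[:,0]-.487)<.12)&(abs(P[:,1]+.312)<.14)&(P[:,2]>.036)&(P[:,2]<.055)}
    for k,m in sel.items():
        q=P[m].astype(np.float32)
        if len(q)<4: print(k,len(q));continue
        r=cv2.minAreaRect(q[:,:2]); b=cv2.boxPoints(r)
        print(c,k,len(q),np.round(r[0],4),np.round(r[1],4),round(r[2],1),"z",np.round(np.median(q[:,2]),4),"mean",np.round(q.mean(0),4), "pca", round(np.degrees(np.arctan(np.divide(*np.linalg.svd(q[:,:2]-q[:,:2].mean(0),full_matrices=False)[2][0][::-1]))),1))
```

```text
Traceback (most recent call last):
cv2.error: OpenCV(4.12.0) /io/opencv/modules/imgproc/src/convhull.cpp:143: error: (-215:Assertion failed) total >= 0 && (depth == CV_32F || depth == CV_32S) in function 'convexHull'
```

Run:
```python
from h import *
for c in("top","side"):
    P=np.load(c+".npz")["P"].reshape(-1,3);P=P[~np.isnan(P[:,0])]
    near=(abs(P[:,0]-.53)<.1)&(P[:,1]>-.05)&(P[:,1]<.22)
    sel={"blocks":near&(abs(P[:,2]-.055)<.004),"plate":near&(P[:,1]<.05)&(P[:,2]>.083),"strip":near&(abs(P[:,1]-.085)<.02)&(P[:,2]>.083),"pin":near&(P[:,1]>.12)&(P[:,2]>.083),
     "rim":(abs(P[:,0]-.487)<.12)&(abs(P[:,1]+.312)<.14)&(P[:,2]>.036)&(P[:,2]<.055)}
    for k,m in sel.items():
        q=P[m]
        if len(q)<4: print(k,len(q));continue
        r=cv2.minAreaRect(np.ascontiguousarray(q[:,:2],dtype=np.float32))
        v=np.linalg.svd(q[:,:2]-q[:,:2].mean(0),full_matrices=False)[2][0]
        print(c,k,len(q),np.round(r[0],4),np.round(r[1],4),round(r[2],1),"z",np.round(np.median(q[:,2]),4),"mean",np.round(q.mean(0),4),"pca",round(np.degrees(np.arctan(v[1]/v[0])),1))
```

```text
top blocks 3233 [0.5319 0.0859] [0.1005 0.2104] 11.8 z 0.0555 mean [0.5311 0.0856 0.0555] pca -78.3
top plate 140 [0.5323 0.0189] [0.0538 0.0119] 11.8 z 0.0903 mean [0.5317 0.0188 0.0902] pca 11.5
top strip 77 [0.5288 0.0845] [0.0285 0.0118] 12.9 z 0.09 mean [0.5283 0.0841 0.0899] pca 12.9
top pin 28 [0.5355 0.1519] [0.0103 0.0103] 4.5 z 0.0902 mean [0.5355 0.152  0.0897] pca -24.6
top rim 685 [ 0.4859 -0.3097] [0.14   0.1931] 7.3 z 0.0444 mean [ 0.4864 -0.3129  0.0438] pca -84.2
side blocks 4896 [0.5302 0.0859] [0.1006 0.2097] 11.3 z 0.0536 mean [0.5241 0.1053 0.0537] pca -78.4
side plate 238 [0.5303 0.0203] [0.0541 0.0128] 10.7 z 0.0881 mean [0.5291 0.0211 0.0876] pca 11.9
side strip 144 [0.5268 0.0854] [0.0284 0.013 ] 11.8 z 0.088 mean [0.526  0.0865 0.0877] pca 12.6
side pin 58 [0.5335 0.1535] [0.0101 0.0117] 1.5 z 0.0879 mean [0.5333 0.1543 0.0875] pca -66.6
side rim 763 [ 0.4834 -0.3092] [0.1408 0.1945] 7.6 z 0.042 mean [ 0.4836 -0.2995  0.0412] pca -81.9
```

jog_arm(motion="55 0.09 -0.083 0 0 0 0.02; 55 0.18 -0.166 0 0 0 0.04; 55 0.27 -0.249 0 0 0 0.06; 55 0.36 -0.332 0 0 0 0.08; 55 0.45 -0.415 0 0 0 0.08")

```text
time: 1.52
tool_pos: [0.3468, -0.3225, 0.2316]
tool_rot: [0.0, 0.995, 0.101, 0.0]
contact_force: [2.0, -0.8, 0.2]
gripper_width: 0.554
grasp_force: 0.0
```

jog_arm(motion="55 0.075 -0.09 0 0 0 0; 55 0.15 -0.18 0 0 0 0; 55 0.225 -0.27 0 0 0 0; 55 0.3 -0.36 0 0 0 0; 55 0.375 -0.45 0 0 0 0")

```text
time: 2.15
tool_pos: [0.4849, -0.0641, 0.2317]
tool_rot: [0.0, 0.995, 0.102, 0.001]
contact_force: [0.1, -0.2, 0.5]
gripper_width: 0.55
grasp_force: 0.0
```

jog_arm(motion="55 0.06 -0.07 0 0 0 0; 55 0.105 -0.125 0.03 0 0 0; 55 0.125 -0.148 0.08 0 0 0; 55 0.125 -0.148 0.14 0 0 0; 55 0.125 -0.148 0.18 0 0 0")

```text
time: 2.78
tool_pos: [0.5299, 0.0195, 0.1397]
tool_rot: [-0.0, 0.995, 0.102, -0.001]
contact_force: [-0.4, -0.1, -0.1]
gripper_width: 0.552
grasp_force: 0.0
```

Run:
```python
from h import *
s=state();print(s["tool_pos"],s["tool_rot"],s["contact_force"],s["gripper_width"])
f=grab_frame("side");cv2.imwrite("pics/s1.png",cv2.resize(f["color"][120:330,180:400,::-1],None,fx=2.5,fy=2.5))
```

```text
[0.52988915 0.01951554 0.13974141] [-1.45525664e-04  9.94786465e-01  1.01976912e-01 -7.60402478e-04] [-0.44173608 -0.06220072 -0.09197867] 0.5516451259342209
```

View pics/s1.png

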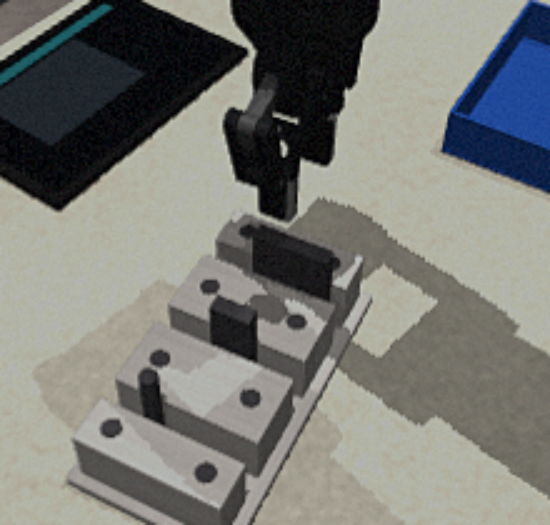

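The crop shows the open fingers (278,190) centred over the plate (295,262), with the strip (232,330) clear of them. I'll descend and close.

jog_arm(motion="55 0 0 0.05 0 0 0; 55 0 0 0.1 0 0 0; 55 0 0 0.14 0 0 0; 55 0 0 0.154 0 0 0; 55 0 0 0.154 0 0 0")

```text
time: 3.45
tool_pos: [0.5306, 0.019, 0.0647]
tool_rot: [0.0, 0.995, 0.102, 0.0]
contact_force: [0.7, 0.2, -0.0]
gripper_width: 0.553
grasp_force: 0.0
```

jog_arm(motion="35 0 0 0 0 0 0; 20 0 0 0 0 0 0; 5 0 0 0 0 0 0; 0 0 0 0 0 0 0; 0 0 0 0 0 0 0")

```text
time: 4.08
tool_pos: [0.5313, 0.0192, 0.0654]
tool_rot: [0.0, 0.995, 0.102, 0.001]
contact_force: [-1.3, 0.0, 6.9]
gripper_width: 0.13
grasp_force: 60.6
```

jog_arm(motion="0 0 0 -0.01 0 0 0; 0 0 0 -0.02 0 0 0; 0 0 0 -0.03 0 0 0; 0 0 0 -0.04 0 0 0; 0 0 0 -0.05 0 0 0")

```text
time: 4.7
tool_pos: [0.5304, 0.0192, 0.0895]
tool_rot: [-0.0, 0.995, 0.102, -0.0]
contact_force: [-0.5, 0.1, -5.3]
gripper_width: 0.128
grasp_force: 59.4
```

jog_arm(motion="0 0 0 -0.03 0 0 0; 0 0 0 -0.06 0 0 0; 0 0 0 -0.1 0 0 0; 0 0 0 -0.14 0 0 0; 0 0 0 -0.17 0 0 0")

```text
time: 5.32
tool_pos: [0.5311, 0.0191, 0.1766]
tool_rot: [0.0, 0.995, 0.102, 0.001]
contact_force: [-0.5, 0.7, -4.8]
gripper_width: 0.125
grasp_force: 59.2
```

Run:
```python
from h import *
s=state();print(s["tool_pos"],s["contact_force"],s["gripper_width"],s["grasp_force"])
f=grab_frame("side");cv2.imwrite("pics/s2.png",cv2.resize(f["color"][90:330,180:400,::-1],None,fx=2.4,fy=2.4))
for t in("plate_center","strip_center","pin_center"): print(t,[(np.round(d["at"],4),round(d["p"],2)) for d in place_of("side",t)[:2]])
```

```text
[0.53107782 0.019146   0.17658772] [-0.54878003  0.67024093 -4.77273431] 0.12497730103831456 59.245394468307495
plate_center [(array([0.5296, 0.0229, 0.1655]), 0.96)]
strip_center [(array([0.5298, 0.0847, 0.0453]), 0.92)]
pin_center [(array([0.5329, 0.1529, 0.0504]), 0.57)]
```

View pics/s2.png

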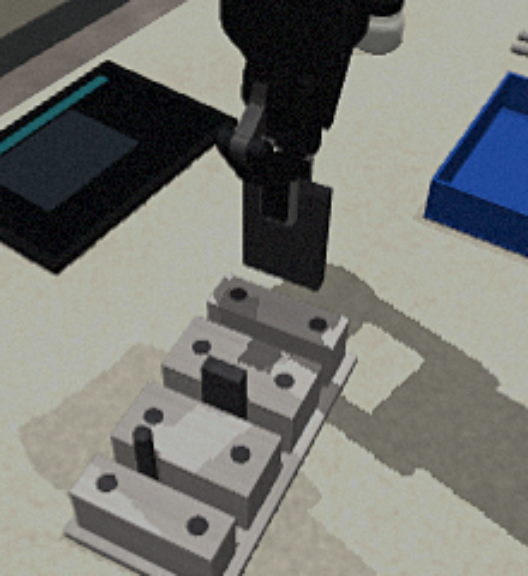

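The plate is held upright at crop px 287,240, above the fixture, and the strip (223,388) and pin (145,452) are still standing. I'll carry it to the bin.

jog_arm(motion="0 -0.02 0.06 -0.02 0 0 0.005; 0 -0.055 0.155 -0.04 0 0 0.01; 0 -0.09 0.25 -0.05 0 0 0.02; 0 -0.125 0.345 -0.05 0 0 0.035; 0 -0.16 0.44 -0.05 0 0 0.05")

```text
time: 6.15
tool_pos: [0.4956, -0.2136, 0.1979]
tool_rot: [-0.001, 0.998, 0.064, -0.001]
contact_force: [0.7, 0.6, -5.5]
gripper_width: 0.124
grasp_force: 59.6
```

```bash
cat > d.py <<'E'
from h import *
from scipy.spatial.transform import Rotation as R
s=state();q=s["tool_rot"];r=R.from_quat([*q[1:],q[0]])
print(s["tool_pos"],r.as_matrix()[:,0],"shares",r.inv().apply(np.array([.485,-.310,.0625])-s["tool_pos"])/.5,s["gripper_width"])
E
python3 d.py
```

```text
[ 0.49559174 -0.21359067  0.19793647] [ 0.99181105  0.12770501 -0.0015085 ] shares [-0.04522531  0.18892771  0.27066754] 0.12449594837561923
```

jog_arm(motion="0 -0.02 0.08 0 0 0 0; 0 -0.035 0.15 0 0 0 0; 0 -0.045 0.189 0 0 0 0; 0 -0.045 0.189 0.03 0 0 0; 0 -0.045 0.189 0.06 0 0 0")

```text
time: 6.78
tool_pos: [0.4862, -0.3077, 0.1674]
tool_rot: [-0.001, 0.998, 0.065, -0.001]
contact_force: [-0.2, 0.8, -5.1]
gripper_width: 0.126
grasp_force: 59.7
```

jog_arm(motion="0 0 0 0.04 0 0 0; 0 0 0 0.08 0 0 0; 0 0 0 0.12 0 0 0; 0 0 0 0.15 0 0 0; 0 0 0 0.17 0 0 0")

```text
time: 7.4
tool_pos: [0.4862, -0.3088, 0.083]
tool_rot: [-0.0, 0.998, 0.064, -0.0]
contact_force: [0.2, 0.1, -4.4]
gripper_width: 0.13
grasp_force: 59.7
```

```bash
python3 d.py
python3 - <<'E'
from h import *
f=grab_frame("side");cv2.imwrite("pics/s3.png",cv2.resize(f["color"][50:250,300:520,::-1],None,fx=2.5,fy=2.5))
for t in("plate_center","bin_in"): print(t,[(np.round(d["at"],4),round(d["p"],2)) for d in place_of("side",t)[:2]])
E
```

```text
[ 0.48619197 -0.30879469  0.08300284] [ 9.91721702e-01  1.28403920e-01 -7.06955443e-04] shares [-0.00264476  0.00211819  0.04100584] 0.12952711461072175
plate_center [(array([ 0.4846, -0.3089,  0.0704]), 0.9)]
bin_in [(array([ 0.4847, -0.3088,  0.0046]), 0.73)]
```

View pics/s3.png

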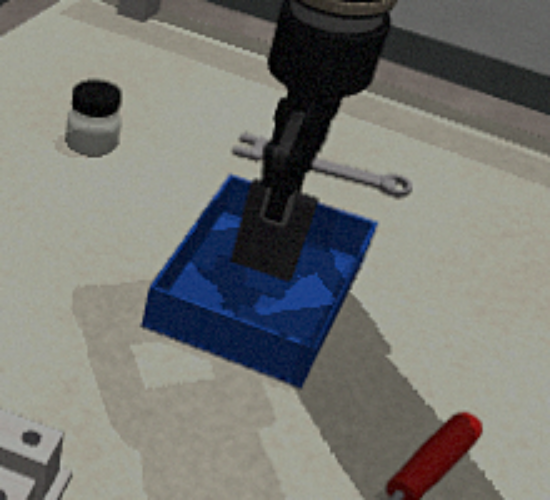

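The plate is upright and centred inside the bin (crop px 275,240). I'll lower it the last 20 mm and release.

jog_arm(motion="0 0 0 0.012 0 0 0; 0 0 0 0.024 0 0 0; 0 0 0 0.034 0 0 0; 0 0 0 0.042 0 0 0; 0 0 0 0.044 0 0 0")

```text
time: 8.18
tool_pos: [0.4862, -0.3089, 0.0618]
tool_rot: [-0.0, 0.998, 0.064, -0.0]
contact_force: [-0.8, 0.3, -4.1]
gripper_width: 0.125
grasp_force: 59.7
```

jog_arm(motion="10 0 0 0 0 0 0; 20 0 0 0 0 0 0; 35 0 0 0 0 0 0; 50 0 0 0 0 0 0; 55 0 0 0 0 0 0")

```text
time: 8.8
tool_pos: [0.4867, -0.3092, 0.0627]
tool_rot: [0.0, 0.998, 0.064, 0.0]
contact_force: [-0.7, -0.0, 0.0]
gripper_width: 0.55
grasp_force: 0.0
```

jog_arm(motion="55 0 0 -0.02 0 0 0; 55 0 0 -0.06 0 0 0; 55 0 0 -0.12 0 0 0; 55 0 0 -0.2 0 0 0; 55 0 0 -0.28 0 0 0")

```text
time: 9.43
tool_pos: [0.4866, -0.3092, 0.2054]
tool_rot: [0.001, 0.998, 0.064, 0.001]
contact_force: [1.0, 0.0, -0.7]
gripper_width: 0.554
grasp_force: 0.0
```

Run:
```python
from h import *
s=state();print(s["time"],s["tool_pos"],s["contact_force"])
f=grab_frame("side");cv2.imwrite("pics/s4.png",f["color"][...,::-1])
for c in("side","top"):
    if c=="top":grab_frame(c)
    for t in("plate_center","strip_center","pin_center","bin_in"): print(c,t,[(np.round(d["at"],4),round(d["p"],2)) for d in place_of(c,t)[:2]])
```

```text
9.425 [ 0.48664599 -0.30917118  0.20541896] [ 1.00878255e+00  7.47055594e-05 -6.50188522e-01]
side plate_center [(array([ 0.4855, -0.3073,  0.0465]), 0.63)]
side strip_center [(array([0.5296, 0.086 , 0.0473]), 0.58)]
side pin_center [(array([0.535 , 0.1518, 0.0488]), 0.64)]
side bin_in [(array([ 0.4836, -0.3067,  0.0061]), 0.82)]
top plate_center [(array([ 0.4836, -0.3078,  0.0465]), 0.91)]
top strip_center [(array([0.5269, 0.0849, 0.0473]), 0.61)]
top pin_center [(array([0.5359, 0.1465, 0.0512]), 0.67)]
top bin_in [(array([ 0.4848, -0.308 ,  0.0051]), 0.61)]
```

View pics/s4.png

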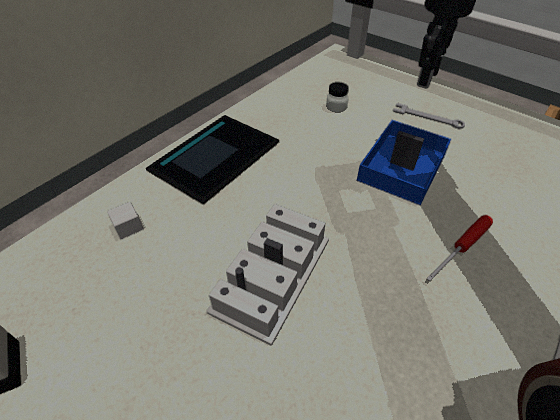

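The plate stands released in the bin (px 407,151), the strip (273,250) and pin (240,278) are in place, and the gripper is clear (430,70).

```bash
python3 -c "
from plant import *
print(job_done())"
```

```text
the job is handed in; nothing more can be done
None
```

The wide plate now stands released in the bin, lowered in at 8–9 s on the robot's clock. The strip and pin still stand in their gaps, and the job is handed in; no verdict came back.

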